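Find the canister that still holds its rock core

TASK

Three look-alike core canisters stand under the shelf of the filtration stand and only one still holds its heavy rock core. Feel by lifting which one is the heavy one and set it gently down, standing upright, in the yellow sample tray; leave the two light ones standing upright where they were under the shelf. Never tip a canister over and do not disturb the bottles and the glove box nearby.

Things in the scene. Friction and masses are not known exactly. Their poses are not given: they have to be found in the camera images.
- can_a: An upright round core canister, grey with a blue cap and a blue band near the foot, 52 mm in diameter and 120 mm tall, closed; origin at the centre of its underside, z up along its axis. One of the three look-alikes (any of them) holds a rock core and weighs about 0.5 kg, the other two hold only foam and weigh about 0.16 kg.
- can_b: An upright round core canister, grey with a blue cap and a blue band near the foot, 52 mm in diameter and 120 mm tall, closed; origin at the centre of its underside, z up along its axis. One of the three look-alikes (any of them) holds a rock core and weighs about 0.5 kg, the other two hold only foam and weigh about 0.16 kg.
- can_c: An upright round core canister, grey with a blue cap and a blue band near the foot, 52 mm in diameter and 120 mm tall, closed; origin at the centre of its underside, z up along its axis. One of the three look-alikes (any of them) holds a rock core and weighs about 0.5 kg, the other two hold only foam and weigh about 0.16 kg.
- stand: White filtration stand, fixed. Origin on the table; its open -x side faces the robot, y runs along it, z up. Base board 12 mm thick, x -60 to 100 mm, y -220 to 220 mm; the canisters stand on it near x = 0, y = -120, 0, 120 mm (up to 8 mm off). Posts 16 mm wide at y = +-210 mm, x 30 to 80 mm; front and back open. Funnels on the shelf reach 352 mm high.
- shelf_edge (a point): Middle of the stand's shelf's lower front edge, 210 mm above the table (78 mm above the canisters' caps), axes as the stand. The shelf runs from here 90 mm to +x and 220 mm to either side: the rear part of each canister is under it, so the gripper must lean back towards the robot (about 35 degrees).
- tray: Yellow open sample tray, fixed on the table, 160 x 160 mm outside, walls 5 mm thick and 30 mm high, floor 5 mm thick; origin at the centre of its underside, z up.
- wash_bottle: Bystander: white plastic bottle with a red cap, 60 mm in diameter, 150 mm tall, loose; origin at the centre of its underside.
- amber_bottle: Bystander: amber glass bottle with a black cap, 60 mm in diameter, 120 mm tall, loose; origin at the centre of its underside.
- glove_box: Bystander: blue box, 90 x 130 x 70 mm high, loose; origin at the centre of its underside.
There are look-alikes about, which are no part of the job. There is more than one size of the tray; the one meant has the size given above.

How it is judged:
At the end, for the whole second after the job is handed in: The heavy canister stands on the floor of the tray, inside its walls (it bears on the tray with more than 3 N: the light ones weigh under 2 N, the heavy one over 4 N); the other two are within 40 mm of where they started; all three are upright (within 0.1 rad) and at rest (((contact force between can_a and tray above 3 N and x of can_a in the frame of tray between -0.06 and 0.06 m and y of can_a in the frame of tray between -0.06 and 0.06 m and z of can_a in the frame of tray below 0.012 m and distance of each of can_b, can_c from where it was at the start of the episode below 0.04 m) or (contact force between can_b and tray above 3 N and x of can_b in the frame of tray between -0.06 and 0.06 m and y of can_b in the frame of tray between -0.06 and 0.06 m and z of can_b in the frame of tray below 0.012 m and distance of each of can_a, can_c from where it was at the start of the episode below 0.04 m) or (contact force between can_c and tray above 3 N and x of can_c in the frame of tray between -0.06 and 0.06 m and y of can_c in the frame of tray between -0.06 and 0.06 m and z of can_c in the frame of tray below 0.012 m and distance of each of can_a, can_b from where it was at the start of the episode below 0.04 m)) and angle between each of can_a, can_b, can_c's own z axis and vertical below 0.1 rad and linear speed of each of can_a, can_b, can_c below 0.02 m/s); the robot touches nothing.
It fails at once if a canister is tipped by more than 0.6 rad (angle between any of can_a, can_b, can_c's own z axis and vertical above 0.6 rad).
It fails at once if a canister is dropped or thrown into the tray (faster than 0.35 m/s while its foot is inside the tray's walls, below their rim) ((linear speed of can_a above 0.35 m/s and z of can_a in the frame of tray below 0.03 m and x of can_a in the frame of tray between -0.08 and 0.08 m and y of can_a in the frame of tray between -0.08 and 0.08 m) or (linear speed of can_b above 0.35 m/s and z of can_b in the frame of tray below 0.03 m and x of can_b in the frame of tray between -0.08 and 0.08 m and y of can_b in the frame of tray between -0.08 and 0.08 m) or (linear speed of can_c above 0.35 m/s and z of can_c in the frame of tray below 0.03 m and x of can_c in the frame of tray between -0.08 and 0.08 m and y of can_c in the frame of tray between -0.08 and 0.08 m)).
It fails at once if a bystander is moved by more than 30 mm (distance of any of wash_bottle, amber_bottle, glove_box from where it was at the start of the episode above 0.03 m).
It also fails if it takes over 58 s, if anything falls off the work surface, if the arm or the gripper's body presses on something with over 40 N, if the wrist force passes 120 N, or if a joint passes its speed limit or range.

ROBOT

A 7-joint arm with a two-finger parallel gripper is mounted at the origin on the work surface. World frame = base frame: x ahead of the robot, y to its left, z up, the work surface at z = 0. Lengths are in m, angles in rad, forces in N, time in s.
With the tool pointing down it reaches from about 0.4 to 0.85 m from the base axis. Payload 10.4 kg.
Tool frame: the origin (TCP) lies at the very end of the fingers, on their centre line; the grasp point (between the pads) lies 19 mm behind it; z points along the fingers, y is the line along which they close (so a half turn about z gives the same grasp; the last joint's range is limited). The gripper opens to 87 mm and grips with 3 to 60 N. Pads are 19 mm wide; open, the fingers measure 117 mm over their backs; the gripper's body (75 mm by 190 mm) begins 51 mm behind the grasp point.
Start: joints at [1.128, 0.332, -0.065, 1.46, 0.022, 1.35, -0.088], TCP at [0.255, -0.571, 0.223] pointing down, gripper open.
Joint ranges: [-2.6, 2.6], [-0.5, 2.12], [-1.47, 1.34], [0.16, 2.42], [-1.27, 4.41], [0.06, 2.06], [-2.6, 2.6]. Speed limits (rad/s): [2.22, 2.22, 2.79, 2.79, 3.14, 3.14, 3.14].

INTERFACE

Orientations are given as a unit quaternion [x, y, z, w].
In Python, from bench import * gives the robot as it stands.
- The arm moves only by the tool carry_out, never from a script. Its argument "deltas" is a list of rows, each an object with "hand": the finger opening in mm, from 0 to 87; "dp": the shift along the tool's x, y, z each as a share of 250 mm, from -1 to 1, a list of three; "spin": the turn about the tool's z as a share of pi rad, from -1 to 1. In form: [{"hand": hand, "dp": [dx, dy, dz], "spin": spin}, ...]. A call has 1 to 20 rows; each row is the pose to reach, as a shift and turn from the pose commanded when the call began, along the tool's axes at that moment, turning the shorter way round; what a row does not reach only later rows make up. A row lasts 1/10 s, in which the tool goes at most 50 mm and 8.59 degrees, less where a joint would pass 70% of its speed; a pose out of reach is approached as far as the arm can. A call with a number of a shift or a turn outside -1 to 1 is refused whole. A call with a gripper value outside its range is refused whole. The fingers move at their own pace and stop on an object; "force" is the grip in N (left out, the last holds). Time passes only in rows, so rows that repeat a pose let the fingers close. It gives the time, the measured TCP pose, the force, the opening and the grip force at its end, in the units of the state.
- read_state(): the state, without advancing time (a new reading comes with each control period).
- camera(name): name is "scene" or "side" or "wrist"; returns the picture (420x560x3 uint8, red, green, blue); there is no depth.
- get_calibration(name): a dict with "fx", "fy", "cx", "cy" (pixels), "k1" (the pictures are not rectified: a ray, as slopes to the right and down, at radius r is drawn at 1 + k1 r^2 times it, then the intrinsics apply), "R" (3x3) and "t" (3): a world point X has camera coordinates R X + t; the wrist camera has in their place "mount" (4x4, takes a point from camera to tool coordinates, whose origin is the TCP and whose axes are the flange's). Camera axes: x right, y down, z forward; pixel columns grow to the right and rows downward; lengths in m; the calibration is good to about 2 mm. A picture is of the moment at which its call begins: read the wrist's pose just before it. get_calibration takes no time and is no camera call.
- close_job(): hands the job in; it is judged then, once.
The state is a dict: "time": time; "joint_positions": joint angles; "joint_vel": joint speeds; "joint_torque": joint torques, N m; "ee_pos": TCP position; "eef_rot": TCP orientation; "ft_force": force on the tool from outside, world axes, zero at the start; "torque": the same for the moment, N m; "width": finger opening in m; "grip_force": force on a finger pad.
Only numpy, scipy, OpenCV 4.12 (cv2) and the standard library are available. Lean on these libraries where they do the work, as an engineer would, in place of code of your own. Each camera call takes 0.05 s, during which the arm holds its last target. There are 200 camera calls.

## Working session

There is one attempt and no reset: what is moved stays moved. The work goes in short steps, Python scripts to look and compute and a tool call to move; the robot and the scene stay as the last step left them, time stands still between calls to the robot, and variables do not carry over. Pictures are saved under pics/ and viewed, at most 10 in all, crops included, and the job is handed in when it is done.

Besides the shell and the picture viewer there is one more tool, called after "Call:" in YAML: its name, and indented under it one key for each argument. carry_out: Moves the arm, as the interface text tells. Its arguments: {"type":"object","properties":{"deltas":{"type":"array","items":{"type":"object","properties":{"hand":{"type":"number"},"dp":{"type":"array","items":{"type":"number","minimum":-1,"maximum":1}},"spin":{"type":"number","minimum":-1,"maximum":1}}}},"force":{"type":"number"}},"required":["deltas"]}

```bash
mkdir -p pics; ls; python3 - <<'E'
from bench import *
import cv2,numpy as np
s=read_state();print(s)
for n in ['scene','side','wrist']:
    cv2.imwrite(f'pics/{n}0.png',camera(n)[:,:,::-1]); print(n,get_calibration(n))
E
```

```text
pics
{'time': 0.0, 'joint_positions': array([ 1.12839947,  0.3328723 , -0.06470738,  1.46095476,  0.02160634,
        1.34989556, -0.08849356]), 'joint_vel': array([-5.84502169e-04,  1.25348669e-03,  1.07512185e-03,  7.39594202e-05,
       -3.59140618e-04, -2.37128988e-03, -3.87290195e-04]), 'joint_torque': array([-8.02536397e-04, -6.23273993e+01,  2.40159774e-02, -3.89896953e+01,
       -6.13026833e-02,  3.97645449e-02,  1.66217301e-04]), 'ee_pos': array([ 0.25457046, -0.57037507,  0.22174727]), 'eef_rot': array([ 9.78048072e-01,  2.08378151e-01, -1.83844118e-04, -6.93105488e-04]), 'ft_force': array([ 0.32035738, -0.26736236,  0.38201539]), 'torque': array([ 0.01731627,  0.00722059, -0.01064116]), 'grip_force': 0.0, 'width': 0.08684253636267242}
scene {'fx': 398.6170159842645, 'fy': 398.6170159842645, 'cx': 279.4233392699038, 'cy': 214.79691376628395, 'k1': -0.08584118803807783, 'R': array([[-0.40824159,  0.91264039, -0.02064771],
       [ 0.57749965,  0.24067741, -0.78010803],
       [-0.70698866, -0.33039659, -0.62530403]]), 't': array([ 0.23048687, -0.16475484,  1.65059781])}
side {'fx': 394.2263724368404, 'fy': 394.2263724368404, 'cx': 280.36150368847854, 'cy': 210.02882768814288, 'k1': -0.0740600962116211, 'R': array([[-0.78448682, -0.62010137,  0.00739751],
       [-0.39293427,  0.48779966, -0.77952175],
       [ 0.479774  , -0.61443127, -0.62633148]]), 't': array([0.38089163, 0.33145782, 0.88793178])}
wrist {'fx': 365.63582359583677, 'fy': 365.63582359583677, 'cx': 280.66036955007377, 'cy': 210.14282180123607, 'k1': -0.0975630998049488, 'mount': array([[ 4.61316928e-04, -9.65341747e-01, -2.60988695e-01,
         7.01447621e-02],
       [ 9.99999546e-01,  2.27579302e-04,  9.25806064e-04,
         7.50847528e-04],
       [-8.34323618e-04, -2.60989004e-01,  9.65341413e-01,
        -1.61874690e-01],
       [ 0.00000000e+00,  0.00000000e+00,  0.00000000e+00,
         1.00000000e+00]])}
```

View pics/scene0.png

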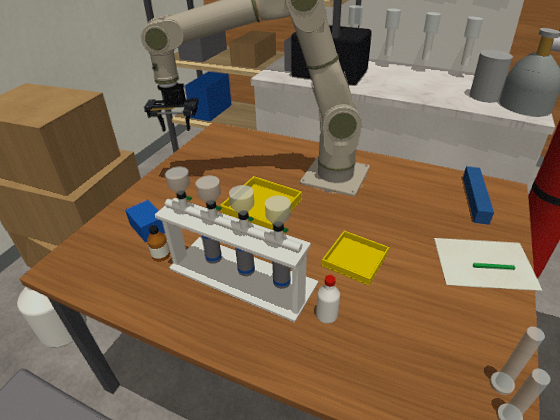

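View pics/side0.png

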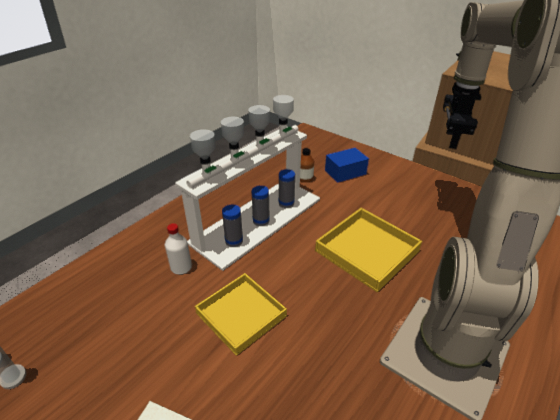

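```bash
cat > h.py <<'E'
from bench import *
import cv2,numpy as np
from scipy.spatial.transform import Rotation as Rn
def cal(n,st=None):
    c=get_calibration(n)
    if n=='wrist':
        st=st or read_state(); T=np.eye(4);T[:3,:3]=Rn.from_quat(st['eef_rot']).as_matrix();T[:3,3]=st['ee_pos']
        M=np.linalg.inv(T@c['mount']); c['R'],c['t']=M[:3,:3],M[:3,3]
    return c
def ray(c,uv):
    K=np.array([[c['fx'],0,c['cx']],[0,c['fy'],c['cy']],[0,0,1]])
    d=cv2.undistortPoints(np.array(uv,float).reshape(-1,1,2),K,np.array([c['k1'],0,0,0,0]))[:,0]
    d=np.c_[d,np.ones(len(d))]@c['R']; return -c['R'].T@c['t'], d/np.linalg.norm(d,axis=1)[:,None]
def plane(c,uv,z):
    o,d=ray(c,uv); return o+d*((z-o[2])/d[:,2])[:,None]
def tri(c1,u1,c2,u2):
    o,d=ray(c1,[u1]);p,e=ray(c2,[u2]);d=d[0];e=e[0]
    s=np.linalg.lstsq(np.c_[d,-e],p-o,rcond=None)[0]; a=o+s[0]*d;b=p+s[1]*e
    return (a+b)/2,np.linalg.norm(a-b)
def proj(c,X):
    x=np.atleast_2d(X)@c['R'].T+c['t'];s=x[:,:2]/x[:,2:];s=s*(1+c['k1']*(s**2).sum(1))[:,None]
    return s*[c['fx'],c['fy']]+[c['cx'],c['cy']]
def blobs(img,lo,hi,amin=60):
    m=cv2.inRange(cv2.cvtColor(img,cv2.COLOR_BGR2HSV),lo,hi)
    return [k for k in cv2.findContours(m,cv2.RETR_EXTERNAL,cv2.CHAIN_APPROX_NONE)[0] if cv2.contourArea(k)>amin]
E
python3 - <<'E'
from h import *
np.set_printoptions(precision=3,suppress=True)
for n in ['scene','side']:
    im=cv2.imread(f'pics/{n}0.png');c=cal(n)
    for k in blobs(im,(20,120,80),(35,255,255),500):
        h=cv2.convexHull(k);q=cv2.approxPolyDP(h,6,True)[:,0]
        print(n,'yellow',cv2.contourArea(k),q.tolist());print(plane(c,q,.03)[:,:2].tolist())
    for k in blobs(im,(105,120,40),(130,255,255),25):
        print(n,'blue',cv2.boundingRect(k),cv2.contourArea(k))
a=cv2.imread('pics/side0.png')[90:280,150:345];b=cv2.imread('pics/scene0.png')[160:320,140:350]
b=cv2.resize(b,None,fx=3,fy=3,interpolation=2)
cv2.imwrite('pics/c1.png',cv2.resize(a,None,fx=3,fy=3,interpolation=2));cv2.imwrite('pics/c2.png',b)
E
```

```text
scene yellow 2167.5 [[344, 230], [389, 247], [368, 285], [321, 265]]
[[0.3541512105707507, 0.14389664718168407], [0.37851435331575256, 0.30113500278954297], [0.5605676391278465, 0.27920855763886343], [0.5373319413288971, 0.12708970645106907]]
scene yellow 1182.0 [[253, 176], [301, 191], [272, 229], [248, 221], [243, 184]]
[[0.17604923045489307, -0.2896963158931667], [0.1994505064022134, -0.07275559679309723], [0.44273244839819326, -0.08129111433794295], [0.4364269801592281, -0.1760402375292559], [0.24190679175535812, -0.3000367526950176]]
scene blue (273, 278, 17, 8) 26.0
scene blue (238, 267, 16, 7) 30.0
scene blue (206, 254, 15, 7) 30.0
scene blue (126, 200, 39, 42) 771.5
scene blue (463, 167, 31, 57) 1000.0
scene blue (185, 72, 46, 49) 1519.5
side yellow 4009.0 [[245, 273], [286, 315], [235, 354], [195, 306]]
[[0.5098028572154116, 0.1204261591151356], [0.34319595640185246, 0.1587125427089655], [0.36690261114066247, 0.3107253069634342], [0.5322045490805765, 0.27717489907866744]]
side yellow 4850.5 [[360, 208], [421, 241], [377, 291], [315, 250], [316, 240]]
[[0.4095514775002685, -0.3149761114129278], [0.1921857359193873, -0.29122635977081757], [0.20660459008475612, -0.0430485822973542], [0.4143495893680467, -0.06695165588626772], [0.43541117228531306, -0.10277769685283022]]
side blue (225, 238, 17, 7) 29.0
side blue (253, 218, 16, 6) 26.0
side blue (222, 205, 18, 15) 195.0
side blue (279, 200, 15, 6) 25.5
side blue (252, 186, 16, 13) 159.5
side blue (279, 170, 16, 12) 140.5
side blue (325, 148, 43, 34) 1000.5
```

View pics/c1.png

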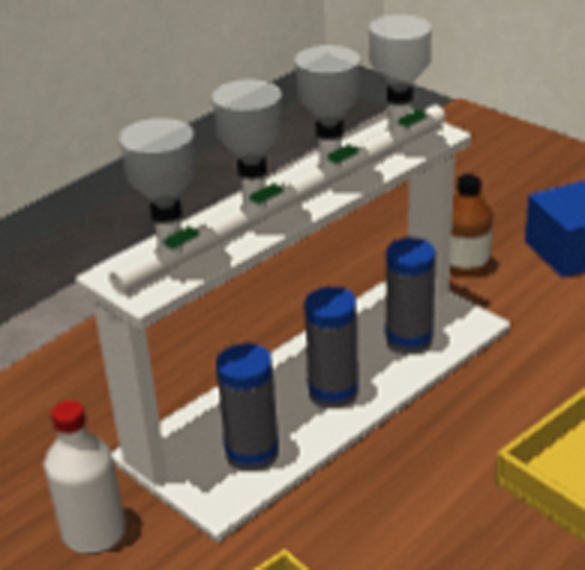

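View pics/c2.png

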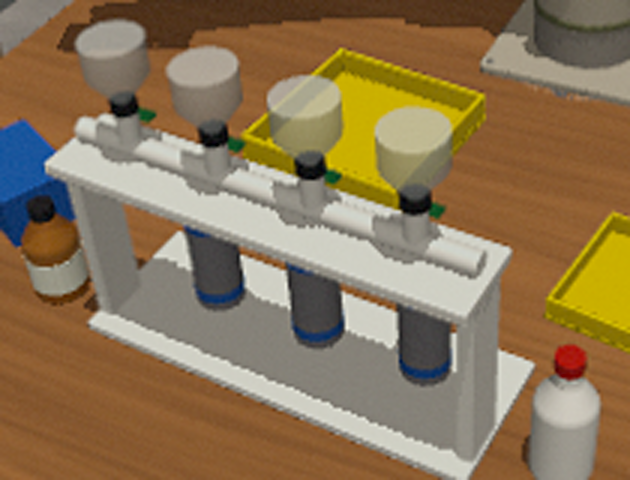

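```bash
python3 - <<'E'
from h import *
np.set_printoptions(precision=3,suppress=True)
s=cal('side');c=cal('scene')
A=np.array([[220,530],[510,323],[115,458]])/3+[150,90]
B=plane(s,A,.012);print('base FL(+y?),FR,RL',B)
ev=B[0]-B[1];print(np.linalg.norm(ev),np.linalg.norm(B[0]-B[2]))
ev/=np.linalg.norm(ev);
yaw=np.arctan2(ev[1],ev[0])-np.pi/2; print('yaw',yaw)
ex=np.array([np.cos(yaw),np.sin(yaw),0]);ey=np.array([-np.sin(yaw),np.cos(yaw),0])
O=(B[0]+B[1])/2+.06*ex;O[2]=0;print('origin',O)
R=np.c_[ex,ey,[0,0,1]]
caps=[(233.,210.5),(260,190),(287,173.5)]
E=plane(s,np.array([[143,322],[470,143]])/3+[150,90],.210);print('shelf edge local',(E-O)@R)
# shelf corners two-view: scene +y rear corner etc
# caps: contour -> top ellipse: use top-of-cap points left/right extreme
im=cv2.imread('pics/side0.png')
for k in blobs(im,(105,120,40),(130,255,255),100)[:3]:
    x,y,w,h=cv2.boundingRect(k); u=x+w/2-.5
    m=(y+ -.5 + w*0.33) # ellipse centre about half minor axis under top
    P=plane(s,[[u,m]],.132)[0]; print('cap',u,m,P,(P-O)@R)
# bands two views (bottom-of-band centre)
sb=[(233,241),(260.5,221),(286,203)];cb=[(281,282),(245.5,270.5),(213,257.5)]
for a,b in zip(sb,cb):
    P,g=tri(s,a,c,b);print('band',P,g,(P-O)@R)
# back shelf? tray
for n,cc in(('scene',c),('side',s)):
    print(n, proj(cc,[O+R@[0,-.22,.012],O+R@[0,0,.21],O+R@[-.06,.22,.012],O+R@[.1,.22,.012]]))
E
```

```text
base FL(+y?),FR,RL [[ 0.584  0.129  0.012]
 [ 0.553 -0.301  0.012]
 [ 0.731  0.126  0.012]]
0.43093410508752644 0.14787623697733907
yaw -0.07165985228933924
origin [ 0.628 -0.09   0.   ]
shelf edge local [[ 0.016  0.213  0.21 ]
 [ 0.014 -0.22   0.21 ]]
cap 230.5 210.44 [0.629 0.041 0.132] [-0.008  0.131  0.132]
cap 259.5 190.78 [ 0.627 -0.079  0.132] [-0.002  0.011  0.132]
cap 286.5 174.78 [ 0.617 -0.196  0.132] [-0.003 -0.106  0.132]
band [0.634 0.037 0.012] 0.0016729089791830247 [-0.003  0.127  0.012]
band [ 0.632 -0.084  0.01 ] 0.00029110472219382843 [0.003 0.006 0.01 ]
band [ 0.624 -0.206  0.012] 0.0005534155230463397 [ 0.004 -0.115  0.012]
scene [[188.121 246.504]
 [238.906 219.261]
 [317.564 280.202]
 [293.489 319.493]]
side [[307.118 189.974]
 [261.144 166.534]
 [222.087 267.555]
 [186.483 240.276]]
```

Call:
carry_out:
  deltas:
    - {"hand": 87,"dp": [0.57,-0.96,-0.88],"spin": -0.844}
    - {"hand": 87,"dp": [0.57,-0.96,-0.88],"spin": -0.844}
    - {"hand": 87,"dp": [0.57,-0.96,-0.88],"spin": -0.844}
    - {"hand": 87,"dp": [0.57,-0.96,-0.88],"spin": -0.844}
    - {"hand": 87,"dp": [0.57,-0.96,-0.88],"spin": -0.844}
    - {"hand": 87,"dp": [0.57,-0.96,-0.88],"spin": -0.844}
    - {"hand": 87,"dp": [0.57,-0.96,-0.88],"spin": -0.844}
    - {"hand": 87,"dp": [0.57,-0.96,-0.88],"spin": -0.844}
    - {"hand": 87,"dp": [0.57,-0.96,-0.88],"spin": -0.844}
    - {"hand": 87,"dp": [0.57,-0.96,-0.88],"spin": -0.844}
    - {"hand": 87,"dp": [0.57,-0.96,-0.88],"spin": -0.844}
    - {"hand": 87,"dp": [0.57,-0.96,-0.88],"spin": -0.844}
    - {"hand": 87,"dp": [0.57,-0.96,-0.88],"spin": -0.844}
    - {"hand": 87,"dp": [0.57,-0.96,-0.88],"spin": -0.844}
    - {"hand": 87,"dp": [0.57,-0.96,-0.88],"spin": -0.844}
    - {"hand": 87,"dp": [0.57,-0.96,-0.88],"spin": -0.844}
    - {"hand": 87,"dp": [0.57,-0.96,-0.88],"spin": -0.844}
    - {"hand": 87,"dp": [0.57,-0.96,-0.88],"spin": -0.844}

```text
time: 1.95
ee_pos: [0.287, -0.2934, 0.4424]
eef_rot: [0.032, 0.999, 0.0, -0.0]
ft_force: [-0.2, -0.3, 0.1]
width: 0.0871
grip_force: 0.0
```

```bash
python3 - <<'E'
from h import *
np.set_printoptions(precision=3,suppress=True)
s=read_state();print(s['time'],s['ee_pos'],s['joint_positions'],s['joint_positions'][[1,3,5]].sum());print(Rn.from_quat(s['eef_rot']).as_matrix())
E
```

```text
1.95 [ 0.287 -0.293  0.442] [ 0.872 -0.156 -0.156  1.535 -0.025  1.761  2.219] 3.139920964059356
[[-0.998  0.064 -0.   ]
 [ 0.064  0.998  0.   ]
 [ 0.     0.    -1.   ]]
```

Call:
carry_out:
  deltas:
    - {"hand": 87,"dp": [-0.45,0.6,-1],"spin": 0}
    - {"hand": 87,"dp": [-0.45,0.6,-1],"spin": 0}
    - {"hand": 87,"dp": [-0.45,0.6,-1],"spin": 0}
    - {"hand": 87,"dp": [-0.45,0.6,-1],"spin": 0}
    - {"hand": 87,"dp": [-0.45,0.6,-1],"spin": 0}
    - {"hand": 87,"dp": [-0.45,0.6,-1],"spin": 0}
    - {"hand": 87,"dp": [-0.45,0.6,-1],"spin": 0}
    - {"hand": 87,"dp": [-0.45,0.6,-1],"spin": 0}

```text
time: 2.75
ee_pos: [0.4091, -0.154, 0.6101]
eef_rot: [0.035, 0.999, -0.007, 0.029]
ft_force: [0.3, -0.4, 0.6]
width: 0.0871
grip_force: 0.0
```

```bash
cat > st.py <<'E'
from h import *
np.set_printoptions(precision=3,suppress=True)
s=read_state();print(s['time'],s['ee_pos'],s['joint_positions'],s['joint_positions'][[1,3,5]].sum());print(Rn.from_quat(s['eef_rot']).as_matrix())
print(s['ft_force'],s['torque'],s['width'],s['grip_force'])
E
python3 st.py
```

```text
2.75 [ 0.409 -0.154  0.61 ] [ 0.418 -0.003 -0.161  1.027 -0.     2.058  1.758] 3.0823759729135736
[[-0.996  0.069  0.057]
 [ 0.069  0.998 -0.015]
 [-0.058 -0.011 -0.998]]
[ 0.302 -0.357  0.627] [ 0.139 -0.097 -0.073] 0.08713463974378427 0.0
```

Call:
carry_out:
  deltas:
    - {"hand": 87,"dp": [-0.6,0.4,-1],"spin": 0}
    - {"hand": 87,"dp": [-0.6,0.4,-1],"spin": 0}
    - {"hand": 87,"dp": [-0.6,0.4,-1],"spin": 0}
    - {"hand": 87,"dp": [-0.6,0.4,-1],"spin": 0}
    - {"hand": 87,"dp": [-0.6,0.4,-1],"spin": 0}
    - {"hand": 87,"dp": [-0.6,0.4,-1],"spin": 0}

```text
time: 3.35
ee_pos: [0.459, -0.1306, 0.6265]
eef_rot: [0.036, 0.998, -0.008, 0.047]
ft_force: [0.8, -0.3, 0.4]
width: 0.0868
grip_force: 0.0
```

```bash
python3 st.py
```

```text
3.35 [ 0.459 -0.131  0.627] [-0.515  0.06   0.779  0.944 -0.055  2.058  1.732] 3.062299071300208
[[-0.993  0.072  0.094]
 [ 0.071  0.997 -0.019]
 [-0.095 -0.012 -0.995]]
[ 0.787 -0.33   0.358] [ 0.09  -0.053 -0.042] 0.08680131863543793 0.0
```

Call:
carry_out:
  deltas:
    - {"hand": 87,"dp": [0.1,0,0.4],"spin": 0}
    - {"hand": 87,"dp": [0.1,0,0.4],"spin": 0}
    - {"hand": 87,"dp": [0.1,0,0.4],"spin": 0}
    - {"hand": 87,"dp": [0.1,0,0.4],"spin": 0}

```text
time: 3.75
ee_pos: [0.4434, -0.1301, 0.526]
eef_rot: [0.035, 0.998, -0.007, 0.048]
ft_force: [0.2, -0.1, 1.5]
width: 0.0871
grip_force: 0.0
```

```bash
python3 st.py
```

```text
3.75 [ 0.443 -0.13   0.526] [-0.608 -0.153  0.672  1.32   0.11   1.844  1.599] 3.0104615430883515
[[-0.993  0.07   0.095]
 [ 0.069  0.998 -0.017]
 [-0.096 -0.01  -0.995]]
[ 0.213 -0.079  1.536] [0.095 0.005 0.022] 0.08707032376016467 0.0
```

Call:
carry_out:
  deltas:
    - {"hand": 87,"dp": [-0.2,0.2,-1],"spin": 0}
    - {"hand": 87,"dp": [-0.2,0.2,-1],"spin": 0}
    - {"hand": 87,"dp": [-0.2,0.2,-1],"spin": 0}
    - {"hand": 87,"dp": [-0.2,0.2,-1],"spin": 0}

```text
time: 4.15
ee_pos: [0.4675, -0.0959, 0.6543]
eef_rot: [0.036, 0.996, -0.013, 0.077]
ft_force: [0.1, -0.1, 0.0]
width: 0.0868
grip_force: 0.0
```

Call:
carry_out:
  deltas:
    - {"hand": 87,"dp": [-0.2,0.2,-1],"spin": 0}
    - {"hand": 87,"dp": [-0.2,0.2,-1],"spin": 0}
    - {"hand": 87,"dp": [-0.2,0.2,-1],"spin": 0}

```text
time: 4.45
ee_pos: [0.4745, -0.0706, 0.6783]
eef_rot: [0.034, 0.994, -0.015, 0.104]
ft_force: [-0.2, 0.2, 0.4]
width: 0.087
grip_force: 0.0
```

```bash
python3 st.py
```

```text
4.45 [ 0.474 -0.071  0.678] [-1.05   0.072  1.247  0.847 -0.08   2.059  1.645] 2.978184040140956
[[-0.976  0.071  0.206]
 [ 0.065  0.997 -0.037]
 [-0.208 -0.023 -0.978]]
[-0.218  0.184  0.355] [ 0.097  0.097 -0.064] 0.08699313277091615 0.0
```

Call:
carry_out:
  deltas:
    - {"hand": 87,"dp": [-0.2,0,-1],"spin": 0}
    - {"hand": 87,"dp": [-0.2,0,-1],"spin": 0}
    - {"hand": 87,"dp": [-0.2,0,-1],"spin": 0}

```text
time: 4.75
ee_pos: [0.477, -0.0689, 0.7027]
eef_rot: [0.032, 0.991, -0.017, 0.131]
ft_force: [-0.3, -0.3, -0.3]
width: 0.0872
grip_force: 0.0
```

Call:
carry_out:
  deltas:
    - {"hand": 87,"dp": [-0.2,0,-1],"spin": 0}
    - {"hand": 87,"dp": [-0.2,0,-1],"spin": 0}
    - {"hand": 87,"dp": [-0.2,0,-1],"spin": 0}

```text
time: 5.05
ee_pos: [0.4812, -0.0707, 0.7254]
eef_rot: [0.032, 0.987, -0.016, 0.156]
ft_force: [-0.2, 1.8, 0.4]
width: 0.087
grip_force: 0.0
```

Call:
carry_out:
  deltas:
    - {"hand": 87,"dp": [-0.2,0,-1],"spin": 0}
    - {"hand": 87,"dp": [-0.2,0,-1],"spin": 0}
    - {"hand": 87,"dp": [-0.2,0,-1],"spin": 0}

```text
time: 5.35
ee_pos: [0.4719, -0.0732, 0.7525]
eef_rot: [0.038, 0.982, -0.02, 0.186]
ft_force: [2.2, -0.8, -1.1]
width: 0.0874
grip_force: 0.0
```

```bash
python3 st.py
```

```text
5.35 [ 0.472 -0.073  0.752] [-0.97   0.059  1.161  0.682 -0.074  2.059  1.626] 2.799773222062493
[[-0.928  0.082  0.363]
 [ 0.067  0.996 -0.054]
 [-0.366 -0.026 -0.93 ]]
[ 2.178 -0.812 -1.111] [0.1   0.353 0.004] 0.08736308215015337 0.0
```

Call:
carry_out:
  deltas:
    - {"hand": 87,"dp": [-0.3,0,-1],"spin": 0}
    - {"hand": 87,"dp": [-0.3,0,-1],"spin": 0}
    - {"hand": 87,"dp": [-0.3,0,-1],"spin": 0}

```text
time: 5.65
ee_pos: [0.4764, -0.0444, 0.7732]
eef_rot: [0.004, 0.978, -0.013, 0.209]
ft_force: [3.0, 0.3, -2.5]
width: 0.0872
grip_force: 0.0
```

Call:
carry_out:
  deltas:
    - {"hand": 87,"dp": [-0.3,0,-1],"spin": 0}
    - {"hand": 87,"dp": [-0.3,0,-1],"spin": 0}
    - {"hand": 87,"dp": [-0.3,0,-1],"spin": 0}

```text
time: 5.95
ee_pos: [0.4728, -0.022, 0.7952]
eef_rot: [-0.021, 0.972, -0.007, 0.234]
ft_force: [2.5, -0.2, -2.1]
width: 0.087
grip_force: 0.0
```

Call:
carry_out:
  deltas:
    - {"hand": 87,"dp": [-0.3,0,-1],"spin": 0}
    - {"hand": 87,"dp": [-0.3,0,-1],"spin": 0}
    - {"hand": 87,"dp": [-0.3,0,-1],"spin": 0}

```text
time: 6.25
ee_pos: [0.4649, -0.0221, 0.8158]
eef_rot: [-0.019, 0.966, -0.007, 0.256]
ft_force: [-0.8, 0.2, -0.0]
width: 0.0874
grip_force: 0.0
```

Call:
carry_out:
  deltas:
    - {"hand": 87,"dp": [-0.3,0,-1],"spin": 0}
    - {"hand": 87,"dp": [-0.3,0,-1],"spin": 0}
    - {"hand": 87,"dp": [-0.3,0,-1],"spin": 0}

```text
time: 6.55
ee_pos: [0.4569, -0.0255, 0.8409]
eef_rot: [-0.017, 0.959, -0.008, 0.284]
ft_force: [0.8, 0.3, 0.7]
width: 0.0871
grip_force: 0.0
```

```bash
python3 st.py
```

```text
6.55 [ 0.457 -0.026  0.841] [-1.03   0.051  1.148  0.483 -0.109  2.059  1.63 ] 2.593039187411424
[[-0.838 -0.028  0.545]
 [-0.037  0.999 -0.006]
 [-0.545 -0.025 -0.838]]
[0.754 0.331 0.696] [0.083 0.481 0.039] 0.08713670109875996 0.0
```

Call:
carry_out:
  deltas:
    - {"hand": 87,"dp": [0.604,-0.102,0.995],"spin": 0.016}
    - {"hand": 87,"dp": [0.604,-0.102,0.995],"spin": 0.016}
    - {"hand": 87,"dp": [0.604,-0.102,0.995],"spin": 0.016}
    - {"hand": 87,"dp": [0.604,-0.102,0.995],"spin": 0.016}
    - {"hand": 87,"dp": [0.604,-0.102,0.995],"spin": 0.016}
    - {"hand": 87,"dp": [0.604,-0.102,0.995],"spin": 0.016}
    - {"hand": 87,"dp": [0.604,-0.102,0.995],"spin": 0.016}

```text
time: 7.25
ee_pos: [0.464, -0.0557, 0.5954]
eef_rot: [0.006, 0.959, 0.0, 0.284]
ft_force: [-0.6, 0.8, 0.5]
width: 0.0873
grip_force: 0.0
```

Call:
carry_out:
  deltas:
    - {"hand": 87,"dp": [0.604,-0.07,0.995],"spin": 0}
    - {"hand": 87,"dp": [0.604,-0.07,0.995],"spin": 0}
    - {"hand": 87,"dp": [0.604,-0.07,0.995],"spin": 0}
    - {"hand": 87,"dp": [0.604,-0.07,0.995],"spin": 0}
    - {"hand": 87,"dp": [0.604,-0.07,0.995],"spin": 0}
    - {"hand": 87,"dp": [0.604,-0.07,0.995],"spin": 0}
    - {"hand": 87,"dp": [0.604,-0.07,0.995],"spin": 0}

```text
time: 7.95
ee_pos: [0.4715, -0.0744, 0.2996]
eef_rot: [0.008, 0.96, -0.002, 0.28]
ft_force: [-0.0, 0.6, -0.7]
width: 0.0868
grip_force: 0.0
```

```bash
python3 st.py; python3 - <<'E'
from h import *
im=camera('wrist')[:,:,::-1].copy();cv2.imwrite('pics/w1.png',im)
for k in blobs(im,(105,120,40),(130,255,255),60): print(cv2.boundingRect(k),cv2.contourArea(k))
E
```

```text
7.95 [ 0.471 -0.074  0.3  ] [-0.067 -0.474  0.111  2.165  0.043  0.882  1.584] 2.5721212223632595
[[-0.843  0.016  0.537]
 [ 0.014  1.    -0.008]
 [-0.537  0.001 -0.843]]
[-0.039  0.604 -0.716] [0.109 0.502 0.048] 0.08681780938338537 0.0
(360, 194, 45, 38) 1180.5
(253, 194, 45, 38) 1192.0
(144, 191, 46, 39) 1342.5
(0, 110, 16, 74) 797.5
```

View pics/w1.png

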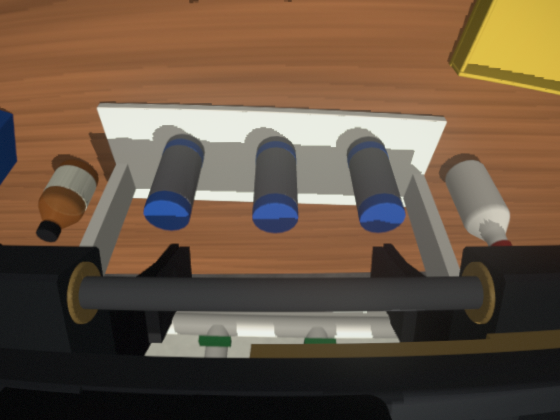

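```bash
python3 - <<'E'
from h import *
np.set_printoptions(precision=4,suppress=True)
yaw=-.0717;ex=np.array([np.cos(yaw),np.sin(yaw),0]);ey=np.array([-np.sin(yaw),np.cos(yaw),0])
w=cal('wrist');s=cal('side');im=cv2.imread('pics/w1.png');js=cv2.imread('pics/side0.png')
K=[k for k in blobs(im,(105,120,40),(130,255,255),1000)];K.sort(key=lambda k:-k[:,0,0].mean())
J=[k for k in blobs(js,(105,120,40),(130,255,255),100) if k[:,0,0].max()<310];J.sort(key=lambda k:k[:,0,0].mean())
cam=-w['R'].T@w['t']
for k,j in zip(K,J):
    k=k[:,0].astype(float);j=j[:,0].astype(float)
    # far rim: points in z=.132; circle fit to lower half of contour
    b=k[k[:,1]>k[:,1].max()-12]; P=plane(w,b,.132)[:,:2]
    A=np.c_[2*P,np.ones(len(P))];q=np.linalg.lstsq(A,(P**2).sum(1),rcond=None)[0];r=np.sqrt(q[2]+q[:2]@q[:2])
    rear=k[k[:,1]>=k[:,1].max()-.5].mean(0)+[0,.5]; Pr=plane(w,[rear],.132)[0]
    dirn=Pr-cam;dirn[2]=0;dirn/=np.linalg.norm(dirn);C=Pr-.026*dirn
    # heights: C re-projected into side vs. side cap top ellipse
    top=j[j[:,1]<=j[:,1].min()+.5].mean(0)-[0,.5]; Ps=plane(s,[top],.132)[0]; sc=-s['R'].T@s['t'];d=Ps-sc;d[2]=0;d/=np.linalg.norm(d);Cs=Ps-.026*d
    T,g=tri(w,proj(w,[C])[0],s,proj(s,[Cs])[0])
    print('fit',q[:2],r,'rear',C,'side',Cs,'tri',T,g)
# stand shelf front edge & base front corners in wrist
print('base',plane(w,[[98,104],[445,119]],.012))
# tray
im2=cv2.imread('pics/side0.png')
E
```

```text
fit [0.6259 0.0348] 0.024255355340659684 rear [0.6274 0.0261 0.132 ] side [0.6255 0.0367 0.132 ] tri [0.6345 0.0289 0.1241] 0.002595470344856632
fit [ 0.6255 -0.0841] 0.023063091177590738 rear [ 0.6242 -0.084   0.132 ] side [ 0.6251 -0.0817  0.132 ] tri [ 0.6271 -0.0841  0.1296] 0.0002488216381703891
fit [ 0.6202 -0.2034] 0.02355049948890108 rear [ 0.6211 -0.1943  0.132 ] side [ 0.6186 -0.1995  0.132 ] tri [ 0.6121 -0.1907  0.1396] 0.0006480480546825671
base [[ 0.5504 -0.2989  0.012 ]
 [ 0.5787  0.1293  0.012 ]]
```

Call:
carry_out:
  deltas:
    - {"hand": 87,"dp": [-0.092,-0.029,0.2],"spin": 0}
    - {"hand": 87,"dp": [-0.092,-0.029,0.4],"spin": 0}
    - {"hand": 87,"dp": [-0.092,-0.029,0.6],"spin": 0}
    - {"hand": 87,"dp": [-0.092,-0.029,0.68],"spin": 0}
    - {"hand": 87,"dp": [-0.092,-0.029,0.68],"spin": 0}

```text
time: 8.5
ee_pos: [0.5852, -0.0812, 0.1706]
eef_rot: [0.006, 0.96, -0.001, 0.28]
ft_force: [-0.5, -1.6, 0.5]
width: 0.0871
grip_force: 0.0
```

```bash
cat > go.py <<'E'
import sys
from h import *
np.set_printoptions(precision=4,suppress=True)
s=read_state();R=Rn.from_quat(s['eef_rot']).as_matrix()
t=np.array(list(map(float,sys.argv[1:4])))
print('pos',s['ee_pos'],'z',R[:,2],'y',R[:,1],'j',s['joint_positions'])
g=t-.0*R[:,2]+.019*R[:,2]
print('TCP goal',g,'dp',R.T@(g-s['ee_pos'])/.25)
E
python3 go.py .6258 -.084 .101
```

```text
pos [ 0.5852 -0.0812  0.1706] z [ 0.5381 -0.0053 -0.8428] y [0.0122 0.9999 0.0014] j [-0.1338 -0.0731  0.212   2.1496 -0.0493  0.497   1.6769]
TCP goal [ 0.636  -0.0841  0.085 ] dp [ 0.0128 -0.0095  0.3981]
```

Call:
carry_out:
  deltas:
    - {"hand": 87,"dp": [0.013,-0.01,0.13],"spin": 0}
    - {"hand": 87,"dp": [0.013,-0.01,0.26],"spin": 0}
    - {"hand": 87,"dp": [0.013,-0.01,0.398],"spin": 0}
    - {"hand": 87,"dp": [0.013,-0.01,0.398],"spin": 0}
    - {"hand": 87,"dp": [0.013,-0.01,0.398],"spin": 0}

```text
time: 9.0
ee_pos: [0.636, -0.0844, 0.0884]
eef_rot: [0.006, 0.959, -0.0, 0.283]
ft_force: [0.2, -0.5, -0.7]
width: 0.087
grip_force: 0.0
```

Call:
carry_out:
  deltas:
    - {"hand": 60,"dp": [0,0,0],"spin": 0}
    - {"hand": 56,"dp": [0,0,0],"spin": 0}
    - {"hand": 50,"dp": [0,0,0],"spin": 0}
    - {"hand": 46,"dp": [0,0,0],"spin": 0}
    - {"hand": 40,"dp": [0,0,0],"spin": 0}
    - {"hand": 40,"dp": [0,0,0],"spin": 0}
    - {"hand": 40,"dp": [0,0,0],"spin": 0}
    - {"hand": 40,"dp": [0,0,0],"spin": 0}
  force: 25

```text
time: 9.8
ee_pos: [0.6346, -0.0841, 0.0863]
eef_rot: [0.006, 0.959, -0.001, 0.282]
ft_force: [-1.8, 1.9, 4.2]
width: 0.0506
grip_force: 24.9
```

```bash
python3 st.py;python3 go.py .6258 -.084 .101; python3 - <<'E'
from h import *
cv2.imwrite('pics/s2.png',cv2.resize(camera('side')[90:280,150:345,::-1],None,fx=3,fy=3,interpolation=2))
E
```

```text
9.8 [ 0.635 -0.084  0.086] [-0.121  0.169  0.217  2.115 -0.261  0.3    1.868] 2.5838821799511664
[[-0.841  0.012  0.541]
 [ 0.012  1.    -0.005]
 [-0.541  0.002 -0.841]]
[-1.779  1.903  4.236] [0.416 0.377 0.162] 0.050582226448358164 24.909477955588955
pos [ 0.6346 -0.0841  0.0863] z [ 0.541  -0.0047 -0.841 ] y [0.0123 0.9999 0.0023] j [-0.1211  0.1687  0.2173  2.1153 -0.2606  0.2999  1.8676]
TCP goal [ 0.6361 -0.0841  0.085 ] dp [-0.0022 -0.0001  0.0076]
```

View pics/s2.png

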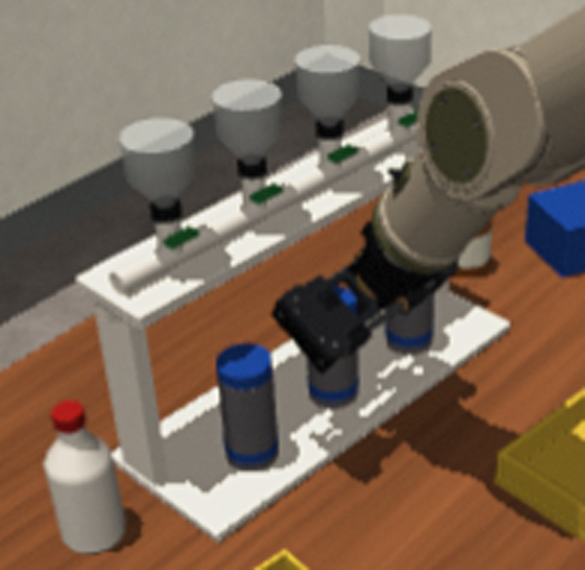

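Call:
carry_out:
  deltas:
    - {"hand": 40,"dp": [-0.011,0,-0.017],"spin": 0}
    - {"hand": 40,"dp": [-0.022,0,-0.034],"spin": 0}
    - {"hand": 40,"dp": [-0.032,0,-0.05],"spin": 0}
    - {"hand": 40,"dp": [-0.032,0,-0.05],"spin": 0}
    - {"hand": 40,"dp": [-0.032,0,-0.05],"spin": 0}
    - {"hand": 40,"dp": [-0.032,0,-0.05],"spin": 0}

```text
time: 10.45
ee_pos: [0.634, -0.0844, 0.1005]
eef_rot: [0.006, 0.96, -0.001, 0.281]
ft_force: [-0.6, 0.7, -6.1]
width: 0.0501
grip_force: 24.9
```

```bash
python3 - <<'E'
from h import *
f=[]
for i in range(8):
    s=read_state(); f.append(s['ft_force']); camera('side') if i<4 else None
print(np.array(f).round(2).tolist(),s['ee_pos'],s['width'],s['torque'])
E
```

```text
[[-0.56, 0.71, -6.11], [0.88, 0.02, -4.0], [0.29, -0.03, -5.41], [0.88, 1.23, -6.35], [-0.49, -0.67, -5.6], [-0.49, -0.67, -5.6], [-0.49, -0.67, -5.6], [-0.49, -0.67, -5.6]] [ 0.63417723 -0.08436978  0.10059892] 0.050886328569624883 [0.07459174 1.253926   0.05133769]
```

```bash
python3 - <<'E'
from h import *
np.set_printoptions(precision=4,suppress=True)
s=cal('side');c=cal('scene')
print(tri(s,(173.5,230),c,(330,281)))
print(plane(s,[[241,272],[245,273],[195,306],[286,314]],.03),plane(c,[[344,230],[389,247],[321,261]],.03))
E
python3 go.py .535 -.07 .13;
```

```text
(array([0.6822, 0.1969, 0.138 ]), np.float64(0.0016673256464679006))
[[0.5204 0.1245 0.03  ]
 [0.5098 0.1204 0.03  ]
 [0.5322 0.2772 0.03  ]
 [0.345  0.1564 0.03  ]] [[0.3542 0.1439 0.03  ]
 [0.3785 0.3011 0.03  ]
 [0.5213 0.1214 0.03  ]]
pos [ 0.6342 -0.0844  0.1006] z [ 0.5402 -0.005  -0.8416] y [0.0126 0.9999 0.0022] j [-0.1377  0.1437  0.2342  2.1063 -0.2273  0.3333  1.8356]
TCP goal [ 0.5453 -0.0701  0.114 ] dp [ 0.271   0.0527 -0.2375]
```

Call:
carry_out:
  deltas:
    - {"hand": 40,"dp": [0.03,0.005,-0.026],"spin": 0}
    - {"hand": 40,"dp": [0.09,0.017,-0.079],"spin": 0}
    - {"hand": 40,"dp": [0.15,0.03,-0.13],"spin": 0}
    - {"hand": 40,"dp": [0.21,0.04,-0.184],"spin": 0}
    - {"hand": 40,"dp": [0.25,0.05,-0.22],"spin": 0}
    - {"hand": 40,"dp": [0.271,0.053,-0.238],"spin": 0}
    - {"hand": 40,"dp": [0.271,0.053,-0.238],"spin": 0}

```text
time: 11.35
ee_pos: [0.5446, -0.0699, 0.1145]
eef_rot: [0.006, 0.959, -0.001, 0.282]
ft_force: [1.6, -0.1, -5.3]
width: 0.0507
grip_force: 24.9
```

```bash
python3 go.py .495 .06 .20; python3 st.py|tail -1
```

```text
pos [ 0.5446 -0.0699  0.1145] z [ 0.5408 -0.0046 -0.8411] y [0.0125 0.9999 0.0025] j [-0.175  -0.0903  0.2323  2.3022 -0.0239  0.3566  1.6399]
TCP goal [0.5053 0.0599 0.184 ] dp [-0.0118  0.518  -0.3214]
[ 1.57  -0.089 -5.311] [ 0.11   1.131 -0.011] 0.05069615241536303 24.90826962828578
```

Call:
carry_out:
  deltas:
    - {"hand": 40,"dp": [0,0.08,-0.1],"spin": 0}
    - {"hand": 40,"dp": [0,0.18,-0.2],"spin": 0}
    - {"hand": 40,"dp": [0,0.3,-0.32],"spin": 0}
    - {"hand": 40,"dp": [0,0.42,-0.32],"spin": 0}
    - {"hand": 40,"dp": [0,0.54,-0.32],"spin": 0}
    - {"hand": 40,"dp": [0,0.66,-0.32],"spin": 0}
    - {"hand": 40,"dp": [0,0.78,-0.32],"spin": 0}
    - {"hand": 40,"dp": [0,0.9,-0.32],"spin": 0}
    - {"hand": 40,"dp": [0,0.98,-0.32],"spin": 0}
    - {"hand": 40,"dp": [0,0.98,-0.32],"spin": 0}

```text
time: 12.35
ee_pos: [0.5054, 0.1794, 0.1825]
eef_rot: [0.004, 0.959, 0.001, 0.282]
ft_force: [1.2, -0.1, -5.1]
width: 0.0505
grip_force: 24.9
```

```bash
python3 go.py .478 .235 .13; python3 st.py|tail -1
```

```text
pos [0.5054 0.1794 0.1825] z [ 0.5407 -0.0004 -0.8412] y [0.008  1.     0.0046] j [-0.1897 -0.1595 -0.4149  2.1934  0.4224  0.6594  0.667 ]
TCP goal [0.4883 0.235  0.114 ] dp [0.2079 0.2206 0.1932]
[ 1.197 -0.056 -5.115] [0.28  1.079 0.114] 0.05052426914222178 24.942584921591333
```

Force still about −5.2 N, so the can is held. I'll go above the place point and look.

Call:
carry_out:
  deltas:
    - {"hand": 40,"dp": [0.03,0.05,0.03],"spin": 0}
    - {"hand": 40,"dp": [0.08,0.11,0.08],"spin": 0}
    - {"hand": 40,"dp": [0.14,0.17,0.13],"spin": 0}
    - {"hand": 40,"dp": [0.19,0.21,0.175],"spin": 0}
    - {"hand": 40,"dp": [0.208,0.22,0.193],"spin": 0}
    - {"hand": 40,"dp": [0.208,0.22,0.193],"spin": 0}
    - {"hand": 40,"dp": [0.208,0.22,0.193],"spin": 0}

```text
time: 13.05
ee_pos: [0.4886, 0.2305, 0.1137]
eef_rot: [0.007, 0.96, -0.001, 0.281]
ft_force: [-0.2, 0.7, -6.0]
width: 0.0505
grip_force: 24.9
```

```bash
python3 go.py .478 .235 .0965; python3 st.py|tail -1;  python3 - <<'E'
from h import *
a=camera('side')[150:400,130:340,::-1];b=camera('scene')[180:330,280:480,::-1]
a=cv2.resize(a,(378,450),interpolation=2);b=cv2.resize(b,(400,300),interpolation=2);b=cv2.copyMakeBorder(b,0,150,0,0,0)
cv2.imwrite('pics/p1.png',np.hstack([a,b]))
E
```

```text
pos [0.4886 0.2305 0.1137] z [ 0.5401 -0.0048 -0.8416] y [0.0132 0.9999 0.0028] j [-0.224  -0.0065 -0.5479  2.228   0.7118  0.6159  0.2556]
TCP goal [0.4883 0.2349 0.0805] dp [0.0732 0.0172 0.111 ]
[-0.163  0.705 -5.982] [ 0.127  1.241 -0.041] 0.05054528449331723 24.9422166374643
```

View pics/p1.png

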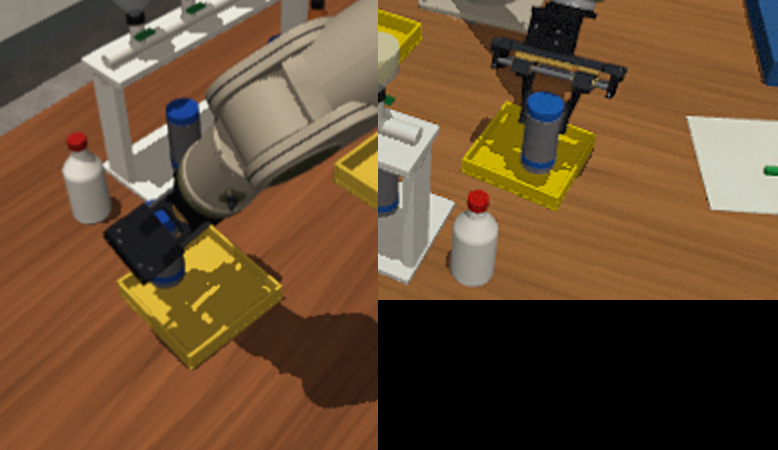

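Call:
carry_out:
  deltas:
    - {"hand": 40,"dp": [0.025,-0.035,0.0],"spin": 0}
    - {"hand": 40,"dp": [0.04,-0.035,0.02],"spin": 0}
    - {"hand": 40,"dp": [0.053,-0.035,0.04],"spin": 0}
    - {"hand": 40,"dp": [0.066,-0.035,0.06],"spin": 0}
    - {"hand": 40,"dp": [0.08,-0.035,0.08],"spin": 0}
    - {"hand": 40,"dp": [0.093,-0.035,0.098],"spin": 0}
    - {"hand": 40,"dp": [0.093,-0.035,0.098],"spin": 0}
    - {"hand": 40,"dp": [0.093,-0.035,0.098],"spin": 0}

```text
time: 13.95
ee_pos: [0.4817, 0.2222, 0.0801]
eef_rot: [0.006, 0.96, -0.001, 0.281]
ft_force: [-0.2, 0.6, -6.4]
width: 0.0506
grip_force: 24.9
```

```bash
python3 go.py .472 .222 .0945; python3 st.py|tail -1
```

```text
pos [0.4817 0.2222 0.0801] z [ 0.54   -0.0051 -0.8416] y [0.0125 0.9999 0.002 ] j [-0.2278  0.0365 -0.5489  2.2786  0.836   0.5661  0.1243]
TCP goal [0.4823 0.2219 0.0785] dp [ 0.0014 -0.001   0.0068]
[-0.197  0.579 -6.448] [ 0.102  1.222 -0.005] 0.05061095195454541 24.949086904889555
```

Call:
carry_out:
  deltas:
    - {"hand": 40,"dp": [0.002,0,0.0034],"spin": 0}
    - {"hand": 40,"dp": [0.0043,0,0.0067],"spin": 0}
    - {"hand": 40,"dp": [0.0043,0,0.0067],"spin": 0}
    - {"hand": 40,"dp": [0.0043,0,0.0067],"spin": 0}

```text
time: 14.35
ee_pos: [0.4823, 0.2223, 0.0792]
eef_rot: [0.006, 0.959, -0.001, 0.282]
ft_force: [-4.6, -1.5, 5.6]
width: 0.0505
grip_force: 25.0
```

Call:
carry_out:
  deltas:
    - {"hand": 40,"dp": [0.002,0,0.0034],"spin": 0}
    - {"hand": 40,"dp": [0.0043,0,0.0067],"spin": 0}
    - {"hand": 40,"dp": [0.0043,0,0.0067],"spin": 0}
    - {"hand": 40,"dp": [0.0043,0,0.0067],"spin": 0}

```text
time: 14.75
ee_pos: [0.4837, 0.2228, 0.0792]
eef_rot: [0.007, 0.959, -0.0, 0.284]
ft_force: [-7.8, -5.1, 19.7]
width: 0.0505
grip_force: 25.0
```

Standing on the tray floor (force reversed). Release gradually, then retreat along the tool axis.

Call:
carry_out:
  deltas:
    - {"hand": 40,"dp": [-0.0043,0,-0.0067],"spin": 0}
    - {"hand": 40,"dp": [-0.0043,0,-0.0067],"spin": 0}
    - {"hand": 54,"dp": [-0.0043,0,-0.0067],"spin": 0}
    - {"hand": 60,"dp": [-0.0043,0,-0.0067],"spin": 0}
    - {"hand": 75,"dp": [-0.0043,0,-0.0067],"spin": 0}
    - {"hand": 87,"dp": [-0.0043,0,-0.0067],"spin": 0}
    - {"hand": 87,"dp": [-0.0043,0,-0.0067],"spin": 0}
    - {"hand": 87,"dp": [-0.0043,0,-0.0067],"spin": 0}

```text
time: 15.55
ee_pos: [0.4818, 0.2221, 0.0783]
eef_rot: [0.006, 0.96, -0.001, 0.282]
ft_force: [-0.0, 0.1, -0.0]
width: 0.0826
grip_force: 0.0
```

```bash
python3 go.py .472 .222 .2; python3 st.py|tail -1
```

```text
pos [0.4818 0.2221 0.0783] z [ 0.5404 -0.005  -0.8414] y [0.0126 0.9999 0.0022] j [-0.2287  0.0405 -0.5486  2.28    0.8457  0.564   0.1143]
TCP goal [0.4823 0.2219 0.184 ] dp [-0.2301 -0.     -0.3546]
[-0.012  0.121 -0.007] [0.113 0.518 0.055] 0.08260699681660466 0.0
```

Call:
carry_out:
  deltas:
    - {"hand": 87,"dp": [-0.03,0,-0.05],"spin": 0}
    - {"hand": 87,"dp": [-0.1,0,-0.155],"spin": 0}
    - {"hand": 87,"dp": [-0.2,0,-0.31],"spin": 0}
    - {"hand": 87,"dp": [-0.3,0,-0.466],"spin": 0}
    - {"hand": 87,"dp": [-0.35,0,-0.545],"spin": 0}
    - {"hand": 87,"dp": [-0.35,0,-0.545],"spin": 0}
    - {"hand": 87,"dp": [-0.35,0,-0.545],"spin": 0}

```text
time: 16.25
ee_pos: [0.4817, 0.2217, 0.2404]
eef_rot: [0.006, 0.959, -0.001, 0.282]
ft_force: [-0.4, -0.3, -0.6]
width: 0.0871
grip_force: 0.0
```

```bash
python3 st.py|head -1;  python3 - <<'E'
from h import *
a=camera('side')[90:400,130:400,::-1];b=camera('scene')[160:330,100:420,::-1]
a=cv2.resize(a,(392,450),interpolation=2);b=cv2.resize(b,(400,212),interpolation=2);b=cv2.copyMakeBorder(b,0,238,0,0,0)
cv2.imwrite('pics/f1.png',np.hstack([a,b]))
E
```

```text
16.25 [0.482 0.222 0.24 ] [-0.214 -0.215 -0.491  2.102  0.368  0.824  0.643] 2.709921787203435
```

View pics/f1.png

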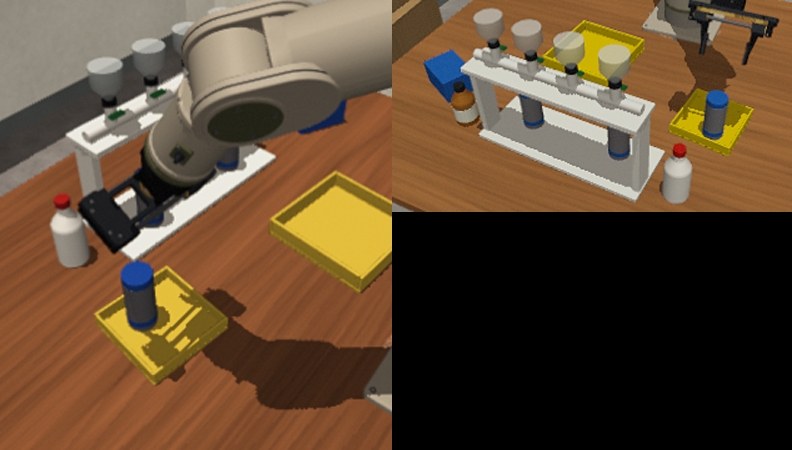

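```bash
python3 -c "
from bench import *
print(close_job())"
```

```text
the job is handed in; nothing more can be done
None
```

I identified the middle canister as the heavy one (it pulled about 5.5 N when lifted) and set it upright in the 160 mm yellow tray. The two light ones were never touched, nothing nearby was disturbed, and I handed the job in at about 16 s; no verdict came back.

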